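# Change the film roll on the lab bench dispenser

## Robot

A 6-joint arm with a two-finger parallel gripper is mounted at the origin on the work surface. World frame = base frame: x ahead of the robot, y to its left, z up, the work surface at z = 0. Lengths are in m, angles in rad, forces in N, time in s.
With the tool pointing down it reaches from about 0.325 to 1 m from the base axis. Payload 5.1 kg.
Tool frame: the origin (TCP) lies midway between the tips of the shut fingers; the grasp point (between the pads) lies 19 mm behind it; z points along the fingers, y is the direction in which the jaws open and shut (so a half turn about z gives the same grasp; the last joint's range is limited). The gripper opens to 85 mm and grips with 20 to 120 N. Pads are 22 mm wide; open, the fingers measure 114 mm over their backs; the gripper's body (76 mm by 85 mm) begins 54 mm behind the grasp point. The pads swing forward as they close: fully open they stand 13 mm farther back than shut.
Start: joints at [-1.209, 0.124, 1.65, -0, 1.367, -0.083], TCP at [0.28, -0.587, 0.199] pointing down, gripper open.
Joint ranges: [-2.61, 2.61], [-1.02, 2.33], [0.03, 2.71], [-1.35, 4.49], [0.32, 2.68], [-2.91, 2.91]. Speed limits (rad/s): [2.57, 2.57, 3.14, 3.14, 3.14, 3.14].

## Interface

Orientations are given as a 3x3 rotation matrix whose columns are the frame's x, y, z axes.
In Python, from workcell import status, optics, r gives the robot as it stands.
- The arm moves only by the tool carry_out, never from a script. Its argument "plan" is a list that holds one entry, the list of rows, each a list of 5 numbers: the shift along the tool's x, y, z as a fraction of full scale, then the turn about the tool's z as a fraction of full scale, then the opening, from 0 (shut) to 1 (fully open). In form: [[[x, y, z, spin, jaw], ...]]. A call has 1 to 8 rows; each row is the pose to reach, as a shift and turn from the pose measured when the call began, along the tool's axes at that moment; what a row does not reach only later rows make up. Full scale, the value 1, is 0.2 m for a shift and 30 degrees for a turn. A row lasts 1/10 s, in which the tool goes at most 50 mm and 8.59 degrees, less where a joint would pass 70% of its speed; a pose out of reach is approached as far as the arm can. A call with a number of a shift or a turn outside -1 to 1 is refused whole. A call with a gripper value outside its range is refused whole. The fingers move at their own pace and stop on an object; "grip_force" is the grip in N (left out, the last holds). Time passes only in rows, so rows that repeat a pose let the fingers close. It gives the time, the measured TCP pose, the force and the opening at its end, in the units of the state.
- status.observe(): the state, without advancing time (a new reading comes with each control period).
- optics.capture(name): name is "scene" or "top"; returns the picture (384x512x3 uint8, red, green, blue); there is no depth.
- optics.camera_model(name): a dict with "K" (3x3 intrinsics, pixels), "cam_to_world" (4x4, takes a point from camera to world coordinates). Camera axes: x right, y down, z forward; pixel columns grow to the right and rows downward; lengths in m; the calibration is good to about 2 mm. A picture is of the moment at which its call begins. camera_model takes no time and is no camera call.
- r.hand_in(): hands the job in, once; it reports no verdict.
The state is a dict: "time": time; "joint_positions": joint angles; "qvel": joint speeds; "effort": joint torques, N m; "position": TCP position; "ee_rot": TCP orientation; "ft_force": force on the tool from outside, world axes, zero at the start; "ft_torque": the same for the moment, N m; "finger_gap": finger opening in m.
Only numpy, scipy, OpenCV 4.12 (cv2) and the standard library are available. Lean on these libraries where they do the work, as an engineer would, in place of code of your own. Each camera call takes 0.05 s, during which the arm holds its last target. There are 200 camera calls.

## Task

Change the roll on the bench film dispenser: lift the empty white spool off the upright spindle and stand it upright, grip collar up, in the middle of the green mat in the tray's free bay, and let go of it. Then draw the spool of purple film off its slanted peg and lower it gently, collar up, over the dispenser's spindle until it sits fully home, and let go. Leave the yellow spool and everything else on the bench where it is.

Things in the scene. Friction and masses are not known exactly. Their poses are not given: they have to be found in the camera images.
- purple_spool: Full spool, purple film and flanges on a white core, about 320 g, 110 mm tall. Film and flanges: 90 mm across, from the underside to 64 mm; above, the core stands out 46 mm as a round grip collar 42 mm across. A 30 mm bore goes right through. Origin: centre of the underside; z runs along the bore, up towards the collar. It starts on stand_a's slanted peg, underside against the plate, leaning with it.
- yellow_spool: Same spool with yellow film and flanges, on the slanted peg of stand_b. Not to be moved. Origin: centre of the underside; z runs along the bore, up towards the collar.
- empty_spool: Empty white spool, about 90 g: two 4 mm flanges 90 mm across (at 0 to 4 and 60 to 64 mm height), bare core between, and the same grip collar (42 mm across, from 64 to 110 mm height) and 30 mm bore. It starts fully home on the dispenser's spindle. Origin: centre of the underside; z runs along the bore, up towards the collar.
- dispenser: Fixed dispenser: white round base (156 mm across, 22 mm tall), on it a black disc (94 mm across, upper face at 28 mm) and the upright steel spindle, 24 mm thick, tip 75 mm above the disc, tapered over the top 17 mm. A cutter wall 7 mm thick, 90 mm wide, up to 86 mm above the table stands 64 mm from the spindle's axis on the +x side. Origin: spindle's axis at table level.
- seat (a point): The foot of the spindle: centre of the black disc's upper face, where the underside of a mounted spool rests, 28 mm above the table.
- stand_a: Fixed grey stand with a round plate (96 mm) and a steel peg (24 mm thick, 50 mm long, tapered tip) that lean 35 degrees from vertical to the stand's own -x side: the peg points along (-0.574, 0, 0.819) in the stand's frame and starts at (20, 0, 70) mm on the plate's upper face. Origin at table level; the 130 x 120 mm foot spans x -45 to 85 mm. Carries the purple spool.
- stand_b: Fixed grey stand with a round plate (96 mm) and a steel peg (24 mm thick, 50 mm long, tapered tip) that lean 35 degrees from vertical to the stand's own -x side: the peg points along (-0.574, 0, 0.819) in the stand's frame and starts at (20, 0, 70) mm on the plate's upper face. Origin at table level; the 130 x 120 mm foot spans x -45 to 85 mm. Carries the yellow spool.
- tray: Fixed blue open tray, 130 (x) x 250 (y) x 45 mm tall, walls and floor 5 mm, divided across its middle into two bays by a wall up to 39 mm high. Origin: centre of its underside. One bay holds the jar, the other the mat.
- mat: Green mat, 100 x 100 x 3 mm, fixed on the floor of the tray's free bay; origin at the centre of its underside, 5 mm above the table.
- jar: Amber jar with black cap, 66 mm across, 95 mm tall, standing in the other bay of the tray. Bystander; origin at its underside.
- bottle: Clear bottle, 56 mm across, 170 mm tall, red cap, at the back left. Bystander; origin at its underside.
- dishes: Stack of culture dishes, 88 mm across, 47 mm tall, at the back right. Bystander; origin at its underside.
- flask: Conical green glass flask, 72 mm across at the foot, 95 mm tall, at the front left. Bystander; origin at its underside.
- slide_box: Blue slide box, 85 x 100 x 30 mm, at the front right. Bystander; origin at its underside.
Mind the look-alikes: they are no part of the job. What is shaped like the purple_spool but red is not meant.

How it is judged:
On the way, in this order (a step that is already met when the one before it is completed fails the run):
1. the empty spool stands upright on the mat in the tray's free bay, let go (horizontal distance between empty_spool and mat below 0.025 m and angle between empty_spool's own z axis and vertical below 0.1 rad and z of empty_spool in the frame of mat between -0.003 and 0.01 m and contact force between empty_spool and the fingers below 0.2 N and linear speed of empty_spool below 0.02 m/s), for 0.2 s.
2. the purple spool has been drawn off its slanted peg (distance between purple_spool and stand_a above 0.13 m), for 0.1 s.
3. the purple spool sits fully home on the spindle, let go (horizontal distance between purple_spool and seat below 0.006 m and angle between purple_spool's own z axis and vertical below 0.06 rad and z of purple_spool in the frame of seat below 0.004 m and contact force between purple_spool and the fingers below 0.2 N and linear speed of purple_spool below 0.02 m/s), for 0.2 s.
At the end, for the whole second after the job is handed in: The purple spool sits on the dispenser's spindle, collar up: axis within 6 mm of the spindle's, underside within 4 mm of the disc, tilted less than 0.06 rad; the empty spool stands upright (within 0.1 rad) on the mat, its centre within 25 mm of the mat's; both released and at rest (all of step 1 and all of step 3); the robot touches nothing.
It fails at once if the yellow spool, jar, bottle, dishes, flask or slide box is moved more than 20 mm (distance of any of yellow_spool, jar, bottle, dishes, flask, slide_box from where it was at the start of the episode above 0.02 m).
It fails at once if the purple spool is dropped or slammed down the spindle (faster than 0.4 m/s on it) (horizontal distance between purple_spool and seat below 0.015 m and z of purple_spool in the frame of seat below 0.07 m and linear speed of purple_spool above 0.4 m/s).
It also fails if it takes over 64 s, if anything falls off the work surface, if the arm or the gripper's body presses on something with over 40 N, if the wrist force passes 120 N, or if a joint passes its speed limit or range.

## Working session

There is one attempt and no reset: what is moved stays moved. The work goes in short steps, Python scripts to look and compute and a tool call to move; the robot and the scene stay as the last step left them, time stands still between calls to the robot, and variables do not carry over. Pictures are saved under pics/ and viewed, about 8 in all and at most 12, crops included, and the job is handed in when it is done.

Besides the shell and the picture viewer there is one more tool, called by a JSON object that holds its "op" and its "data". carry_out: Moves the arm, as the interface text tells. Its arguments: {"type":"object","properties":{"plan":{"type":"array","items":{"type":"array","items":{"type":"array","items":{"type":"number"}}}},"grip_force":{"type":"number"}},"required":["plan"]}

```bash
mkdir -p pics; ls
python3 - <<'E'
from workcell import status, optics, r
import cv2,numpy as np
s=status.observe();print({k:np.round(v,3).tolist() for k,v in s.items()})
for n in("scene","top"):
    im=optics.capture(n);cv2.imwrite(f"pics/{n}0.png",im[...,::-1]);m=optics.camera_model(n);print(n,np.round(m["K"],1).tolist(),np.round(m["cam_to_world"],3).tolist())
a=cv2.imread("pics/scene0.png");b=cv2.imread("pics/top0.png")
E
```

```text
pics
{'time': 0.0, 'joint_positions': [-1.209, 0.124, 1.652, -0.0, 1.368, -0.083], 'qvel': [-0.001, 0.001, 0.001, -0.001, 0.001, 0.002], 'effort': [0.001, -42.361, -36.546, -0.0, 0.007, 0.0], 'position': [0.279, -0.586, 0.198], 'ee_rot': [[0.903, 0.43, -0.001], [0.43, -0.903, 0.002], [0.0, -0.002, -1.0]], 'ft_force': [0.597, 0.269, -0.847], 'ft_torque': [0.03, 0.01, 0.004], 'finger_gap': 0.085}
scene [[361.9, 0.0, 251.3], [0.0, 361.9, 189.0], [0.0, 0.0, 1.0]] [[0.741, 0.368, -0.562, 1.12], [0.672, -0.393, 0.628, -0.637], [0.01, -0.843, -0.538, 0.647], [0.0, 0.0, 0.0, 1.0]]
top [[444.0, 0.0, 256.0], [0.0, 444.0, 190.9], [0.0, 0.0, 1.0]] [[0.019, -0.992, 0.122, 0.387], [-1.0, -0.019, 0.0, 0.018], [0.002, -0.122, -0.992, 1.364], [0.0, 0.0, 0.0, 1.0]]
```

View pics/scene0.png

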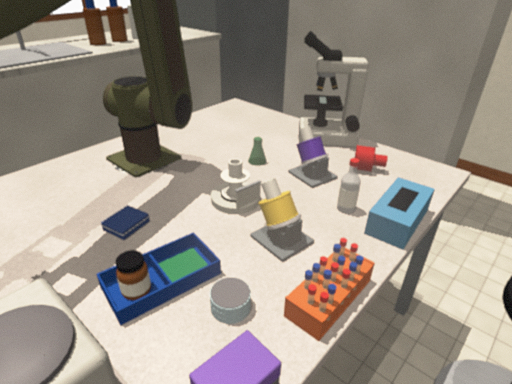

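View pics/top0.png

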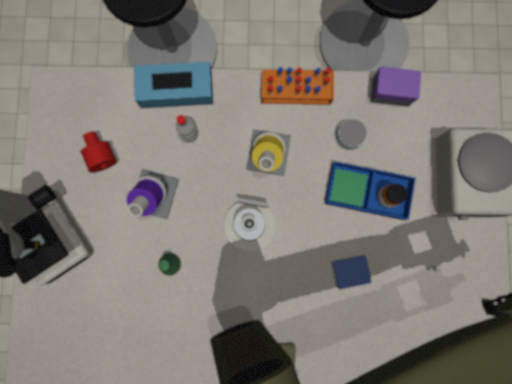

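Candidates (top view): the purple spool at (146,197), the purple box at (398,85), the red look-alike at (98,152) and the yellow spool at (268,152). I choose (146,197), which leans on its stand. A close crop will check this.

```bash
cat > h.py <<'E'
import numpy as np,cv2
from workcell import status, optics, r
def ray(n,uv):
    m=optics.camera_model(n);T=np.array(m["cam_to_world"]);d=T[:3,:3]@np.linalg.inv(m["K"])@np.array([*uv,1.]);return T[:3,3],d/np.linalg.norm(d)
def plane(n,uv,z):
    o,d=ray(n,uv);return o+d*(z-o[2])/d[2]
def tri(uvt,uvs):
    o,d=ray("top",uvt);p,e=ray("scene",uvs);t=np.linalg.lstsq(np.c_[d,-e],p-o,rcond=None)[0]
    a=o+t[0]*d;b=p+t[1]*e;return (a+b)/2,np.linalg.norm(a-b)
def proj(n,P):
    m=optics.camera_model(n);q=np.linalg.inv(m["cam_to_world"])@np.array([*P,1.]);q=np.array(m["K"])@q[:3];return q[:2]/q[2]
def crop(a,c,r0,w,h,s):
    return cv2.resize(a[r0:r0+h,c:c+w],None,fx=s,fy=s,interpolation=cv2.INTER_CUBIC)
E
python3 - <<'E'
from h import *
t=cv2.imread("pics/top0.png");s=cv2.imread("pics/scene0.png")
A=np.hstack([crop(t,115,160,70,60,5),crop(s,280,115,70,60,5)])
B=np.hstack([crop(t,215,185,70,60,5),crop(s,205,150,70,60,5)])
cv2.imwrite("pics/crop1.png",np.vstack([A,B]))
E
```

```text
(no output)
```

View pics/crop1.png

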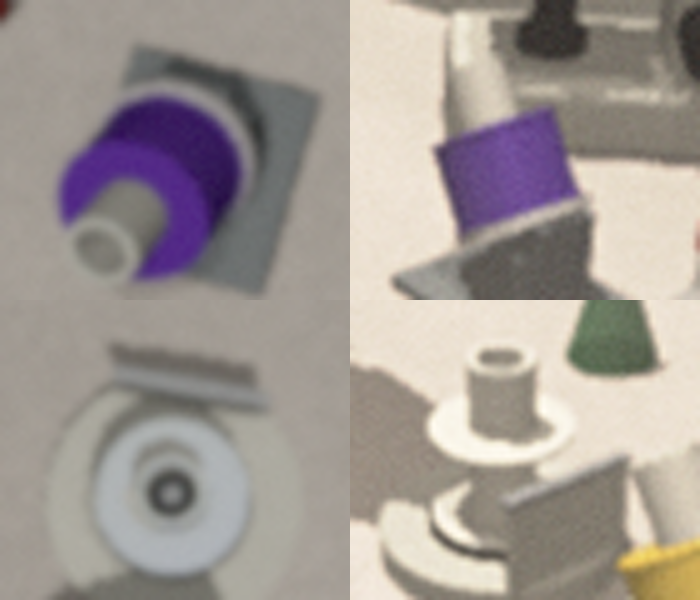

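The crop confirms it: purple film with a white collar, leaning on the grey stand. The collar top is at top (136,209.6) and scene (304.6,120). The empty spool's collar top is at scene (235.4,161.6), with its flange centre at top (249.2,224.4).

Run:
```python
from h import *
t=cv2.imread("pics/top0.png");hsv=cv2.cvtColor(t,cv2.COLOR_BGR2HSV)
f=lambda p:np.round(p,4)
print("collar tri",tri((136,209.6),(304.6,120)))
for c in((142,169),(179,179),(168,219)):print("foot",f(plane("top",c,.01)))
print("flange c",tri((143,202),(280+(500-350)/5,115+128/5)))
print("empty: flange",f(plane("top",(249.2,224.4),.092)),"hole",f(plane("top",(249.2,223.4),.138)),"scene",f(plane("scene",(235.4,161.6),.138)))
# dispenser base circle: z=.022
print("base c",f(plane("top",(215+34.6,185+(492-300)/5),.022)))
def mc(lo,hi,box):
    m=cv2.inRange(hsv,lo,hi);k=np.zeros_like(m);x,y,w,h=box;k[y:y+h,x:x+w]=m[y:y+h,x:x+w]
    c=max(cv2.findContours(k,0,2)[0],key=cv2.contourArea);return cv2.minAreaRect(c)
for n,lo,hi,b,z in(("mat",(45,80,50),(80,255,255),(325,155,50,60),.008),("flask",(45,50,20),(90,255,255),(150,240,40,40),.02),("purp",(125,80,30),(150,255,255),(115,160,70,60),.13),("slidebox",(100,80,20),(125,255,255),(325,245,55,50),.03)):
    rr=mc(lo,hi,b);print(n,rr,f(plane("top",rr[0],z)))
for n,c,z in(("jar",(396,195),.095),("bottle",(188,130),.1),("dishes",(350,133),.047),("yellow",(268,157),.15),("micro edge",(90,250),.03),("red",(98,152),.04)):print(n,f(plane("top",c,z)))
```

```text
collar tri (array([0.47918814, 0.33835604, 0.18739752]), np.float64(0.008958836766943054))
foot [0.615  0.3713 0.01  ]
foot [0.5861 0.2558 0.01  ]
foot [0.4623 0.2843 0.01  ]
flange c (array([0.50709765, 0.33878961, 0.1200683 ]), np.float64(0.011527447895230927))
empty: flange [0.4468 0.0355 0.092 ] hole [0.4474 0.035  0.138 ] scene [0.4533 0.0367 0.138 ]
base c [0.4531 0.0354 0.022 ]
mat ((348.42303466796875, 187.3845977783203), (31.57469367980957, 31.182464599609375), 11.309932708740234) [ 0.5705 -0.2665  0.008 ]
flask ((169.00001525878906, 264.0000305175781), (19.798988342285156, 19.798988342285156), 45.0) [0.3275 0.2735 0.02  ]
purp ((146.0487823486328, 195.93902587890625), (31.547101974487305, 33.577362060546875), 38.65980529785156) [0.5188 0.3248 0.13  ]
slidebox ((351.6346130371094, 271.673095703125), (27.064023971557617, 32.359153747558594), 78.69007110595703) [ 0.3159 -0.2699  0.03  ]
jar [ 0.5393 -0.3851  0.095 ]
bottle [0.7177 0.2196 0.1   ]
dishes [ 0.732  -0.2641  0.047 ]
yellow [ 0.6321 -0.0136  0.15  ]
micro edge [0.3645 0.5083 0.03  ]
red [0.6596 0.4995 0.04  ]
```

{"op": "carry_out", "data": {"plan": [[[0.7,-0.82,0,1,1],[0.7,-0.82,0,1,1],[0.7,-0.82,0,1,1],[0.7,-0.82,0,1,1],[0.7,-0.82,0,1,1],[0.7,-0.82,0,1,1]]]}}

```text
time: 0.7
position: [0.3357, -0.3762, 0.1982]
ee_rot: [[0.997, -0.075, -0.001], [-0.075, -0.997, 0.002], [-0.001, -0.002, -1.0]]
ft_force: [0.3, -0.4, -1.3]
finger_gap: 0.0853
```

```bash
cat > g.py <<'E'
import sys,numpy as np
from workcell import status
# usage: g.py x y z [yaw of tool x, deg]
s=status.observe();R=np.array(s["ee_rot"]);p=np.array(s["position"]);yaw=np.degrees(np.arctan2(R[1,0],R[0,0]))
print("t",round(s["time"],2),"p",p.round(4),"yaw",yaw.round(1),"F",np.round(s["ft_force"],1),"gap",round(s["finger_gap"],4),"j",np.round(s["joint_positions"],2))
if len(sys.argv)>3:
    d=R.T@(np.array(sys.argv[1:4],float)-p);print("shift/0.2:",(d/.2).round(3),"spin/30:",round(-(float(sys.argv[4])-yaw)/30,3) if len(sys.argv)>4 else 0)
E
python3 g.py .45 .0355 .198 -13.5
python3 - <<'E'
from h import *
o=np.array([.5387,.3278,.07]);a=np.array([-.558,.135,.819])
for s in(0,64,110):
    P=o+a*s/1e3;print(s,P.round(3),proj("top",P).round(1),proj("scene",P).round(1))
E
```

```text
t 0.7 p [ 0.3357 -0.3762  0.1982] yaw -4.3 F [ 0.3 -0.4 -1.3] gap 0.0853 j [-0.95 -0.2   1.97  0.    1.38  0.7 ]
shift/0.2: [ 0.416 -2.095  0.004] spin/30: 0.307
0 [0.539 0.328 0.07 ] [150.3 191.4] [312.7 157.9]
64 [0.503 0.336 0.122] [142.3 201.8] [307.  140.1]
110 [0.477 0.343 0.16 ] [136.  209.8] [302.9 127.3]
```

{"op": "carry_out", "data": {"plan": [[[0.2,-1,0,0.3,1],[0.2,-1,0,0.3,1],[0.2,-1,0,0.3,1],[0.2,-1,0,0.3,1],[0.2,-1,0,0.3,1]]]}}

```text
time: 1.2
position: [0.3916, -0.1773, 0.1986]
ee_rot: [[0.974, -0.226, -0.0], [-0.226, -0.974, 0.002], [-0.001, -0.002, -1.0]]
ft_force: [0.6, -0.8, -0.3]
finger_gap: 0.0853
```

```bash
python3 g.py .45 .0355 .198 -13.5
```

```text
t 1.2 p [ 0.3916 -0.1773  0.1986] yaw -13.0 F [ 0.6 -0.8 -0.3] gap 0.0853 j [-0.55 -0.39  2.12  0.    1.42  1.25]
shift/0.2: [ 0.045 -1.103  0.005] spin/30: 0.015
```

{"op": "carry_out", "data": {"plan": [[[0.045,-1,0,0,1],[0.045,-1,0,0,1],[0.045,-1,0,0,1],[0.045,-1,0,0,1],[0.045,-1,0,0,1]]]}}

```text
time: 1.7
position: [0.4469, 0.0187, 0.1991]
ee_rot: [[0.976, -0.219, 0.0], [-0.219, -0.976, 0.003], [-0.0, -0.003, -1.0]]
ft_force: [0.9, 0.4, 0.4]
finger_gap: 0.0856
```

```bash
python3 g.py .45 .0355 .099 -13.5;python3 - <<'E'
from h import *
t=cv2.imread("pics/top0.png")
# ellipse fit of flange & base using brightness profile in initial picture
g=cv2.cvtColor(t,cv2.COLOR_BGR2HSV);c=g[160:250,205:295]
im=optics.capture("scene")[...,::-1];im2=optics.capture("top")[...,::-1]
cv2.imwrite("pics/v2.png",np.hstack([crop(im,190,90,110,130,3.5),crop(im2,200,150,100,130,3.5)]))
E
```

```text
t 1.7 p [0.4469 0.0187 0.1991] yaw -12.7 F [0.9 0.4 0.4] gap 0.0856 j [-0.08 -0.35  2.08  0.    1.41  1.71]
shift/0.2: [-0.003 -0.084  0.501] spin/30: 0.027
```

View pics/v2.png

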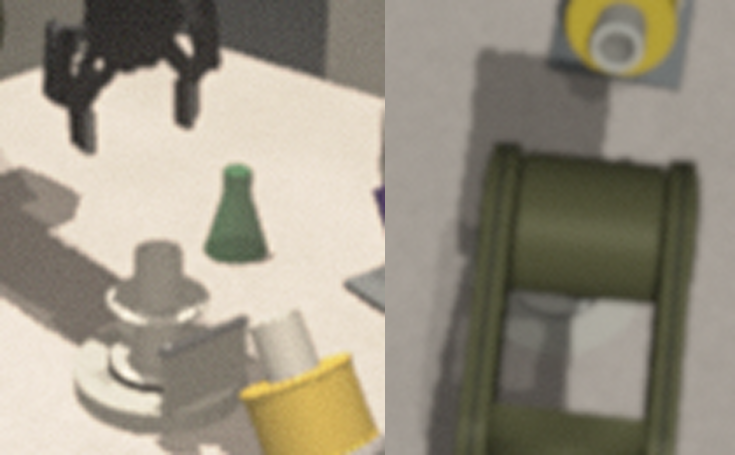

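The gripper stands open above the white spool (collar top about (235,161)), and the arm hides it in the top view. Going down onto the collar.

{"op": "carry_out", "data": {"plan": [[[0,-0.084,0.1,0.03,1],[0,-0.084,0.3,0.03,1],[0,-0.084,0.5,0.03,1],[0,-0.084,0.5,0.03,1],[0,-0.084,0.5,0.03,0],[0,-0.084,0.5,0.03,0],[0,-0.084,0.5,0.03,0],[0,-0.084,0.5,0.03,0]]], "grip_force": 40}}

```text
time: 2.6
position: [0.4553, 0.034, 0.1061]
ee_rot: [[0.971, -0.24, 0.012], [-0.24, -0.971, 0.007], [0.01, -0.01, -1.0]]
ft_force: [0.1, 9.3, 22.9]
finger_gap: 0.0281
```

```bash
python3 g.py .45 .0355 .099 -13.5
```

```text
t 2.6 p [0.4553 0.034  0.1061] yaw -13.9 F [ 0.1  9.3 22.9] gap 0.0281 j [-0.05 -0.25  2.17  0.01  1.21  1.76]
shift/0.2: [-0.028 -0.001  0.035] spin/30: -0.014
```

```bash
python3 - <<'E'
from h import *
im=optics.capture("scene")[...,::-1]
cv2.imwrite("pics/v3.png",crop(im,190,90,110,120,5))
E
python3 g.py
```

```text
t 2.65 p [0.4563 0.0338 0.1071] yaw -13.9 F [ 1.7 -2.6  2.3] gap 0.0199 j [-0.05 -0.25  2.17  0.01  1.21  1.76]
```

View pics/v3.png

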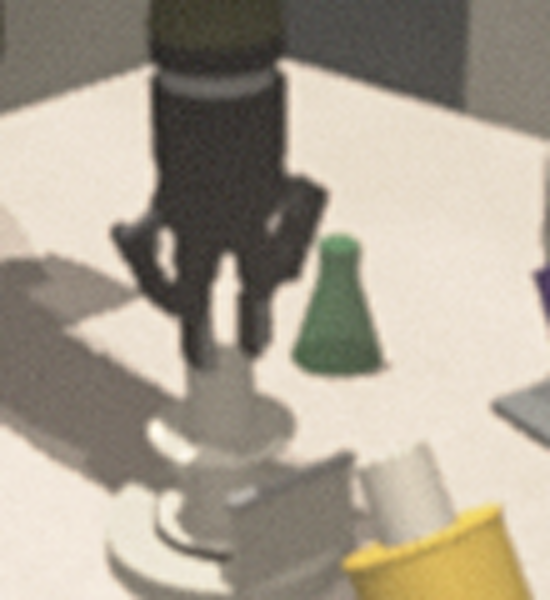

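Run:
```python
from h import *
for P in((.4563,.0338,.1071),(.4563,.0338,.138),(.45,.0355,.138),(.45,.0355,.092),(.45,.0355,.028),(.45,.0355,.0)):print(P,proj("scene",P).round(1),proj("top",P).round(1))
print(status.observe()["finger_gap"])
```

```text
(0.4563, 0.0338, 0.1071) [235.6 171.4] [249.8 220.8]
(0.4563, 0.0338, 0.138) [235.5 162.3] [249.7 220.2]
(0.45, 0.0355, 0.138) [234.3 161.4] [249.  222.4]
(0.45, 0.0355, 0.092) [234.6 174.8] [249.2 223.3]
(0.45, 0.0355, 0.028) [234.9 192.5] [249.5 224.3]
(0.45, 0.0355, 0.0) [235.  199.9] [249.6 224.8]
0.019858953776267865
```

```bash
python3 - <<'E'
from h import *
c=np.array([.4469,.0187,.199]);y=np.array([-.219,-.976,0])
for dz in(.0,.013,.03,.045):
  print(dz,[proj("scene",c+k*y*.049+[0,0,dz]).round(1) for k in(1,-1)])
print("seen (214,133),(243.5,126.5)")
E
python3 g.py
```

```text
0.0 [array([214.2, 148.4]), array([243.3, 140.1])]
0.013 [array([214. , 144.2]), array([243.3, 136. ])]
0.03 [array([213.7, 138.5]), array([243.3, 130.5])]
0.045 [array([213.4, 133.5]), array([243.3, 125.6])]
seen (214,133),(243.5,126.5)
t 2.65 p [0.4563 0.0338 0.1071] yaw -13.9 F [ 1.7 -2.6  2.3] gap 0.0199 j [-0.05 -0.25  2.17  0.01  1.21  1.76]
```

{"op": "carry_out", "data": {"plan": [[[0,0,-0.15,0,0],[0,0,-0.25,0,0],[0,0,-0.25,0,0],[0,0,-0.25,0,0]]]}}

```text
time: 3.05
position: [0.4565, 0.0334, 0.1587]
ee_rot: [[0.971, -0.24, 0.018], [-0.24, -0.971, 0.006], [0.016, -0.01, -1.0]]
ft_force: [-0.5, 0.3, 0.6]
finger_gap: -0.0
```

```bash
python3 - <<'E'
from h import *
im=optics.capture("scene")[...,::-1]
cv2.imwrite("pics/v4.png",crop(im,190,90,110,120,5))
p=np.array(status.observe()["position"]);print(p,proj("scene",p))
E
python3 g.py
```

```text
[0.45556818 0.03342188 0.15720817] [235.09546103 156.44146949]
t 3.1 p [0.4556 0.0334 0.1572] yaw -13.9 F [-0.1  0.1  0.2] gap -0.0001 j [-0.05 -0.3   2.12  0.01  1.31  1.76]
```

View pics/v4.png

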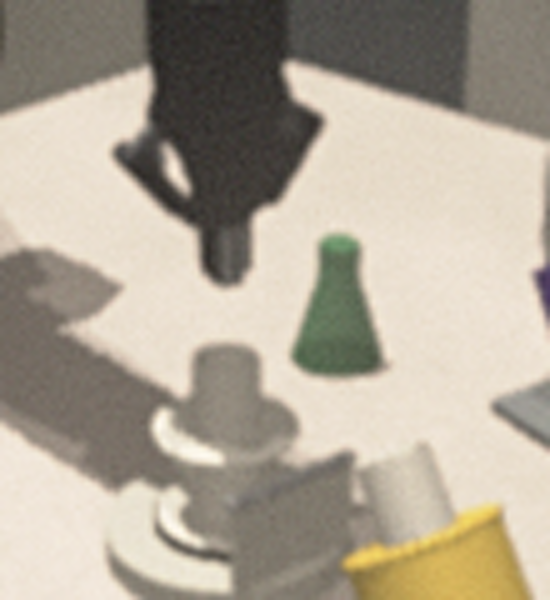

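The shut tips appear at (235.2,146.6), but the reported TCP projects to row 156.4. So the tips sit about 32 mm above the reported TCP, which matches the jaws closing on top of the collar (.107+.032≈.139). I will command heights 32 mm lower. The spool itself hasn't moved.

```bash
python3 g.py .45 .0355 .066 -13.5
```

```text
t 3.1 p [0.4556 0.0334 0.1572] yaw -13.9 F [-0.1  0.1  0.2] gap -0.0001 j [-0.05 -0.3   2.12  0.01  1.31  1.76]
shift/0.2: [-0.036  0.001  0.456] spin/30: -0.013
```

{"op": "carry_out", "data": {"plan": [[[-0.03,0,0,0,1],[-0.03,0,0,0,1],[-0.03,0,0,0,1],[-0.03,0,0,0,1],[-0.03,0,0,0,1],[-0.03,0,0,0,1]]]}}

```text
time: 3.7
position: [0.4498, 0.0348, 0.157]
ee_rot: [[0.971, -0.24, 0.015], [-0.24, -0.971, 0.006], [0.013, -0.01, -1.0]]
ft_force: [-0.1, -0.2, 0.0]
finger_gap: 0.0848
```

```bash
python3 g.py .45 .0355 .066 -13.5
```

```text
t 3.7 p [0.4498 0.0348 0.157 ] yaw -13.9 F [-0.1 -0.2  0. ] gap 0.0848 j [-0.05 -0.32  2.13  0.01  1.31  1.76]
shift/0.2: [-0.006  0.001  0.455] spin/30: -0.013
```

{"op": "carry_out", "data": {"plan": [[[0,0,0.2,0,1],[0,0,0.4,0,1],[0,0,0.45,0,1],[0,0,0.45,0,1],[0,0,0.45,0,1]]]}}

```text
time: 4.2
position: [0.4524, 0.0354, 0.0687]
ee_rot: [[0.971, -0.24, 0.017], [-0.24, -0.971, 0.006], [0.015, -0.01, -1.0]]
ft_force: [0.8, 0.3, -0.1]
finger_gap: 0.0856
```

{"op": "carry_out", "data": {"plan": [[[0,0,0,0,0],[0,0,0,0,0],[0,0,0,0,0],[0,0,0,0,0],[0,0,0,0,0]]], "grip_force": 40}}

```text
time: 4.7
position: [0.4535, 0.0351, 0.0701]
ee_rot: [[0.971, -0.24, 0.02], [-0.24, -0.971, 0.006], [0.018, -0.01, -1.0]]
ft_force: [0.6, -0.9, 5.7]
finger_gap: 0.0418
```

{"op": "carry_out", "data": {"plan": [[[0,0,-0.1,0,0],[0,0,-0.25,0,0],[0,0,-0.4,0,0],[0,0,-0.55,0,0],[0,0,-0.6,0,0],[0,0,-0.6,0,0]]]}}

```text
time: 5.3
position: [0.4518, 0.0344, 0.1911]
ee_rot: [[0.971, -0.24, 0.022], [-0.24, -0.971, 0.006], [0.02, -0.011, -1.0]]
ft_force: [-0.2, 0.7, -1.9]
finger_gap: 0.0417
```

```bash
python3 g.py .5705 -.2665 .189 -13.5
python3 - <<'E'
from h import *
im=optics.capture("scene")[...,::-1];im2=optics.capture("top")[...,::-1]
cv2.imwrite("pics/v5.png",np.hstack([crop(im,190,80,110,130,3.5),crop(im2,200,150,100,130,3.5)]))
E
```

```text
t 5.3 p [0.4518 0.0344 0.1911] yaw -13.9 F [-0.2  0.7 -1.9] gap 0.0417 j [-0.05 -0.34  2.09  0.01  1.37  1.76]
shift/0.2: [0.937 1.318 0.015] spin/30: -0.013
```

View pics/v5.png

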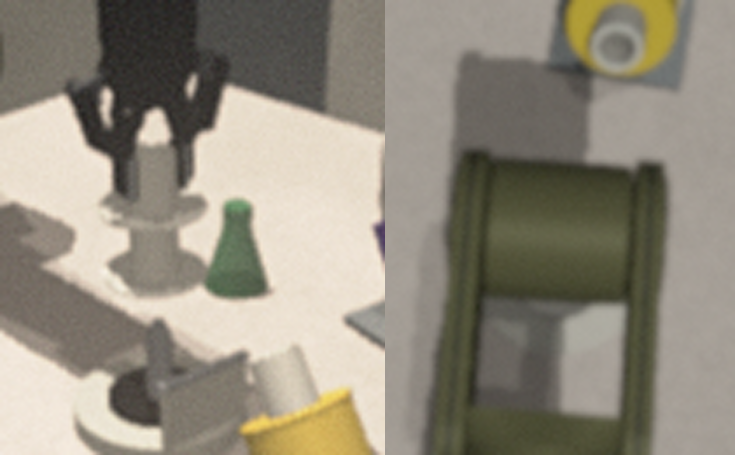

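The spool hangs upright in the jaws, and the bare spindle's tip is at about scene (235,172). Carrying it to the mat.

{"op": "carry_out", "data": {"plan": [[[0.2,0.25,0,0,0],[0.4,0.5,0,0,0],[0.5,0.7,0,0,0],[0.5,0.7,0,0,0],[0.5,0.7,0,0,0]]]}}

```text
time: 5.9
position: [0.5128, -0.1276, 0.1852]
ee_rot: [[0.97, -0.243, 0.012], [-0.244, -0.97, 0.007], [0.01, -0.01, -1.0]]
ft_force: [0.2, 0.4, -1.4]
finger_gap: 0.0418
```

```bash
python3 g.py .5705 -.2665 .189 -13.5
python3 - <<'E'
from h import *
print("spindle tip scene",plane("scene",(234.9,171),.103).round(4))
im2=optics.capture("top")[...,::-1];cv2.imwrite("pics/v6.png",im2)
hsv=cv2.cvtColor(im2,cv2.COLOR_BGR2HSV)
m=cv2.inRange(hsv[160:255,210:300],(0,0,0),(180,255,75));c=sorted(cv2.findContours(m,0,2)[0],key=cv2.contourArea)[-3:]
for k in c:
    if len(k)>5:
        e=cv2.fitEllipse(cv2.convexHull(k));u=np.array(e[0])+[210,160];print(cv2.contourArea(k),u,e[1],plane("top",u,.028).round(4))
E
```

```text
t 5.9 p [ 0.5128 -0.1276  0.1852] yaw -14.1 F [ 0.2  0.4 -1.4] gap 0.0418 j [-0.35 -0.15  1.94  0.01  1.34  1.46]
shift/0.2: [ 0.449  0.603 -0.02 ] spin/30: -0.02
spindle tip scene [0.4482 0.0391 0.103 ]
421.0 [293.07422638 223.89054489] (20.979442596435547, 83.09916687011719) [ 0.4539 -0.0953  0.028 ]
662.0 [250.06175613 225.04195404] (29.496244430541992, 30.132219314575195) [0.4479 0.0338 0.028 ]
```

{"op": "carry_out", "data": {"plan": [[[0.2,0.25,0,0,0],[0.4,0.5,0,0,0],[0.45,0.6,0,0,0],[0.45,0.6,0,0,0],[0.45,0.6,0,0,0],[0.45,0.6,0,0,0]]]}}

```text
time: 6.55
position: [0.5701, -0.2623, 0.1839]
ee_rot: [[0.971, -0.241, 0.011], [-0.241, -0.971, 0.009], [0.008, -0.012, -1.0]]
ft_force: [0.2, -0.8, -0.6]
finger_gap: 0.0417
```

```bash
python3 g.py .5705 -.2665 .055 -13.5
python3 - <<'E'
from h import *
im=optics.capture("scene")[...,::-1];im2=optics.capture("top")[...,::-1]
cv2.imwrite("pics/v7.png",np.hstack([crop(im,90,140,150,170,2.6),crop(im2,300,120,140,160,2.76)]))
E
```

```text
t 6.55 p [ 0.5701 -0.2623  0.1839] yaw -13.9 F [ 0.2 -0.8 -0.6] gap 0.0417 j [-0.52  0.08  1.72  0.01  1.33  1.29]
shift/0.2: [0.002 0.027 0.644] spin/30: -0.015
```

View pics/v7.png

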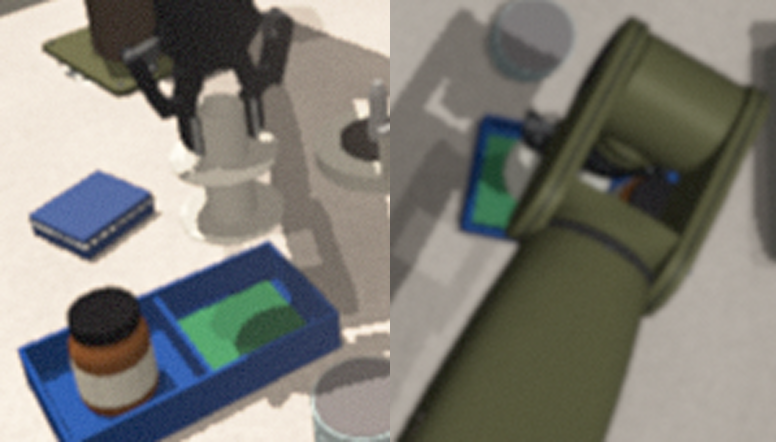

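The spool hangs over the green bay, clear of the jar. Lowering it.

{"op": "carry_out", "data": {"plan": [[[0,0.025,0.15,0,0],[0,0.025,0.3,0,0],[0,0.025,0.45,0,0],[0,0.025,0.55,0,0],[0,0.025,0.6,0,0],[0,0.025,0.63,0,0],[0,0.025,0.65,0,0],[0,0.025,0.65,0,0]]]}}

```text
time: 7.45
position: [0.5712, -0.2662, 0.0555]
ee_rot: [[0.971, -0.24, 0.013], [-0.24, -0.971, 0.008], [0.011, -0.011, -1.0]]
ft_force: [-0.4, -0.5, -1.0]
finger_gap: 0.0419
```

{"op": "carry_out", "data": {"plan": [[[0,0,0.02,0,0],[0,0,0.035,0,0],[0,0,0.04,0,0]]]}}

```text
time: 7.75
position: [0.5727, -0.2667, 0.05]
ee_rot: [[0.971, -0.24, 0.016], [-0.24, -0.971, 0.007], [0.014, -0.01, -1.0]]
ft_force: [-1.3, 2.8, 10.1]
finger_gap: 0.0417
```

Contact (10 N). Release and rise.

{"op": "carry_out", "data": {"plan": [[[0,0,0,0,1],[0,0,0,0,1],[0,0,0,0,1],[0,0,0,0,1],[0,0,0,0,1],[0,0,0,0,1]]]}}

```text
time: 8.35
position: [0.5726, -0.2666, 0.0498]
ee_rot: [[0.971, -0.24, 0.015], [-0.24, -0.971, 0.007], [0.013, -0.01, -1.0]]
ft_force: [0.4, -0.0, 0.5]
finger_gap: 0.0853
```

{"op": "carry_out", "data": {"plan": [[[0,0,-0.2,0,1],[0,0,-0.4,0,1],[0,0,-0.6,0,1],[0,0,-0.8,0,1],[0,0,-0.9,0,1],[0,0,-0.9,0,1]]]}}

```text
time: 8.95
position: [0.5717, -0.269, 0.235]
ee_rot: [[0.97, -0.24, 0.023], [-0.24, -0.971, 0.003], [0.021, -0.008, -1.0]]
ft_force: [0.8, 0.8, -0.5]
finger_gap: 0.0855
```

```bash
python3 g.py .4825 .3414 .23 -13.5
```

```text
t 8.95 p [ 0.5717 -0.269   0.235 ] yaw -13.9 F [ 0.8  0.8 -0.5] gap 0.0855 j [-0.53  0.05  1.67  0.01  1.4   1.28]
shift/0.2: [-1.167 -2.855  0.022] spin/30: -0.014
```

{"op": "carry_out", "data": {"plan": [[[-0.2,-0.25,0,0,1],[-0.35,-0.5,0,0,1],[-0.4,-0.75,0,0,1],[-0.4,-0.95,0,0,1],[-0.4,-0.95,0,0,1]]]}}

```text
time: 9.45
position: [0.5388, -0.0612, 0.2327]
ee_rot: [[0.972, -0.236, 0.02], [-0.236, -0.972, 0.005], [0.019, -0.009, -1.0]]
ft_force: [-0.3, -0.3, 0.7]
finger_gap: 0.0852
```

{"op": "carry_out", "data": {"plan": [[[-0.15,-0.25,0,0,1],[-0.3,-0.5,0,0,1],[-0.4,-0.75,0,0,1],[-0.4,-0.95,0,0,1],[-0.4,-0.95,0,0,1]]]}}

```text
time: 9.95
position: [0.5048, 0.1455, 0.2313]
ee_rot: [[0.973, -0.232, 0.018], [-0.232, -0.973, 0.005], [0.016, -0.009, -1.0]]
ft_force: [-0.4, 0.2, -0.3]
finger_gap: 0.0856
```

```bash
python3 g.py .4868 .3404 .2 -13.5
python3 - <<'E'
from h import *
im=optics.capture("top")[...,::-1];cv2.imwrite("pics/top8.png",im)
E
```

```text
t 9.95 p [0.5048 0.1455 0.2313] yaw -13.4 F [-0.4  0.2 -0.3] gap 0.0856 j [ 0.18 -0.19  1.9   0.    1.41  1.98]
shift/0.2: [-0.316 -0.926  0.16 ] spin/30: 0.003
```

{"op": "carry_out", "data": {"plan": [[[-0.1,-0.25,0,0,1],[-0.2,-0.5,0,0,1],[-0.31,-0.75,0,0,1],[-0.31,-0.93,0,0,1],[-0.31,-0.93,0,0,1],[-0.31,-0.93,0,0,1]]]}}

```text
time: 10.6
position: [0.488, 0.3401, 0.2302]
ee_rot: [[0.973, -0.231, 0.016], [-0.231, -0.973, 0.003], [0.015, -0.006, -1.0]]
ft_force: [-0.0, -0.5, -0.1]
finger_gap: 0.085
```

```bash
python3 g.py .4868 .3404 .09 -13.5
python3 - <<'E'
from h import *
im=optics.capture("scene")[...,::-1];t=cv2.imread("pics/top8.png")
cv2.imwrite("pics/v8.png",np.hstack([crop(im,255,60,100,120,4),crop(t,320,150,100,120,4)]))
p=status.observe()["position"];print(proj("scene",p+np.array([0,0,.032])))
E
```

```text
t 10.6 p [0.488  0.3401 0.2302] yaw -13.4 F [-0.  -0.5 -0.1] gap 0.085 j [ 0.52 -0.02  1.75 -0.01  1.4   2.33]
shift/0.2: [-0.017  0.004  0.701] spin/30: 0.005
[307.73530084  99.00329771]
```

View pics/v8.png

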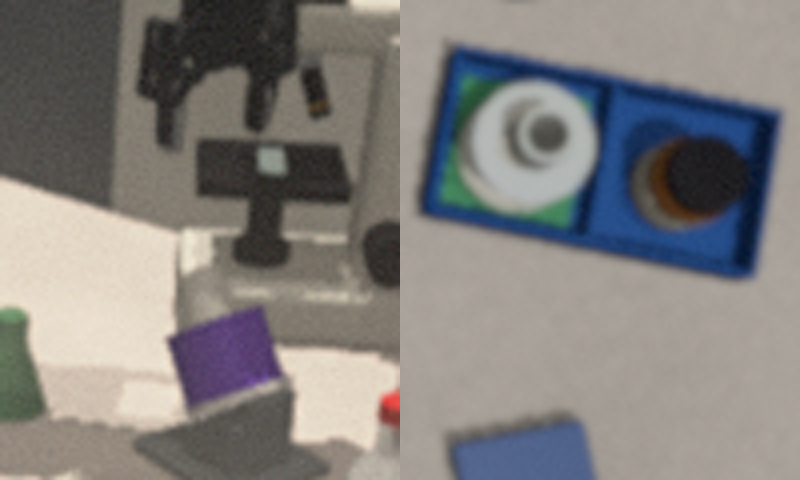

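The empty spool stands centred on the mat. The purple collar top is really at about scene (305,129), and the bright strip above it belongs to the microscope base, so the model fits. Descending onto the tilted collar.

{"op": "carry_out", "data": {"plan": [[[-0.01,0,0.2,0,1],[-0.01,0,0.4,0,1],[-0.01,0,0.55,0,1],[-0.01,0,0.65,0,1],[-0.01,0,0.7,0,1],[-0.01,0,0.7,0,1]]]}}

```text
time: 11.25
position: [0.488, 0.3381, 0.0889]
ee_rot: [[0.972, -0.234, 0.014], [-0.234, -0.972, 0.001], [0.013, -0.004, -1.0]]
ft_force: [-0.1, -0.2, -0.1]
finger_gap: 0.0857
```

{"op": "carry_out", "data": {"plan": [[[0,0,0,0,0],[0,0,0,0,0],[0,0,0,0,0],[0,0,0,0,0],[0,0,0,0,0]]], "grip_force": 50}}

```text
time: 11.75
position: [0.491, 0.342, 0.0939]
ee_rot: [[0.972, -0.233, 0.022], [-0.234, -0.972, 0.009], [0.019, -0.014, -1.0]]
ft_force: [-0.2, 7.7, 6.7]
finger_gap: 0.04
```

```bash
python3 g.py .445 .3505 .1513 -13.5
```

```text
t 11.75 p [0.491  0.342  0.0939] yaw -13.5 F [-0.2  7.7  6.7] gap 0.04 j [ 0.52  0.08  1.88 -0.    1.16  2.33]
shift/0.2: [-0.228  0.008 -0.291] spin/30: -0.001
```

Gap is 40 mm, not 42, and the arm was pushed (+3,+4,+5) mm as the jaws closed: the grip is off the collar's axis on the upper side. Reopening and regripping about 8 mm towards the axis.

{"op": "carry_out", "data": {"plan": [[[0,0,0,0,1],[0,0,0,0,1],[0,0,0,0,1],[0,0,0,0,1],[0,0,0,0,1]]]}}

```text
time: 12.25
position: [0.4907, 0.3415, 0.0933]
ee_rot: [[0.972, -0.234, 0.021], [-0.234, -0.972, 0.009], [0.018, -0.013, -1.0]]
ft_force: [0.4, -0.4, 0.3]
finger_gap: 0.0852
```

```bash
python3 g.py .4815 .3435 .085 -13.5
```

```text
t 12.25 p [0.4907 0.3415 0.0933] yaw -13.5 F [ 0.4 -0.4  0.3] gap 0.0852 j [ 0.52  0.08  1.88 -0.    1.16  2.33]
shift/0.2: [-0.048  0.002  0.041] spin/30: -0.001
```

{"op": "carry_out", "data": {"plan": [[[-0.05,0,0.04,0,1],[-0.05,0,0.04,0,1],[-0.05,0,0.04,0,0],[-0.05,0,0.04,0,0],[-0.05,0,0.04,0,0],[-0.05,0,0.04,0,0],[-0.05,0,0.04,0,0],[-0.05,0,0.04,0,0]]]}}

```text
time: 13.05
position: [0.4823, 0.3463, 0.0873]
ee_rot: [[0.972, -0.233, 0.024], [-0.234, -0.972, 0.014], [0.02, -0.019, -1.0]]
ft_force: [-1.8, 6.9, 3.4]
finger_gap: 0.0398
```

```bash
python3 g.py
python3 - <<'E'
from h import *
im=optics.capture("scene")[...,::-1]
cv2.imwrite("pics/v9.png",crop(im,255,70,100,100,6))
E
```

```text
t 13.05 p [0.4823 0.3463 0.0873] yaw -13.5 F [-1.8  6.9  3.4] gap 0.0398 j [ 0.53  0.08  1.9  -0.    1.14  2.34]
```

View pics/v9.png

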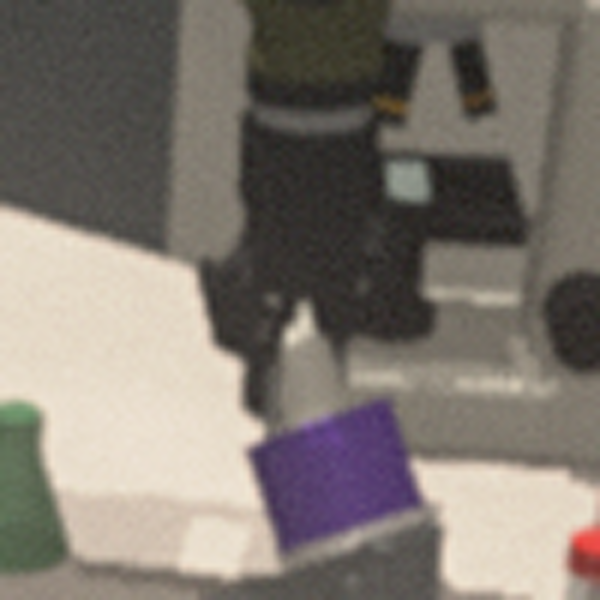

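The jaws straddle the collar, deep enough and centred, above the upper flange. Drawing the spool off along the peg axis.

{"op": "carry_out", "data": {"plan": [[[-0.03,0,-0.043,0,0],[-0.06,0,-0.086,0,0],[-0.1,0,-0.143,0,0],[-0.14,0,-0.2,0,0],[-0.18,0,-0.257,0,0],[-0.22,0,-0.315,0,0],[-0.25,0,-0.36,0,0],[-0.25,0,-0.36,0,0]]], "grip_force": 60}}

```text
time: 13.9
position: [0.4319, 0.3578, 0.1603]
ee_rot: [[0.972, -0.232, 0.027], [-0.233, -0.972, 0.015], [0.022, -0.021, -1.0]]
ft_force: [0.1, 0.3, -3.4]
finger_gap: 0.0395
```

```bash
python3 g.py
python3 - <<'E'
from h import *
im=optics.capture("scene")[...,::-1];cv2.imwrite("pics/s10.png",im)
h=cv2.cvtColor(im,cv2.COLOR_BGR2HSV);m=cv2.inRange(h,(120,80,30),(150,255,255));m[260:]=0
c=max(cv2.findContours(m,0,2)[0],key=cv2.contourArea);print(cv2.contourArea(c),cv2.minAreaRect(c),cv2.boundingRect(c))
E
```

```text
t 13.9 p [0.4319 0.3578 0.1603] yaw -13.5 F [ 0.1  0.3 -3.4] gap 0.0395 j [ 0.6  -0.07  1.91 -0.    1.27  2.4 ]
391.5 ((302.54998779296875, 123.1500015258789), (18.34120750427246, 23.71708106994629), 71.56504821777344) (289, 112, 28, 24)
```

Off the peg (wrist reads −3.4 N, which is the spool's weight). The tool can only spin about its axis, so I'll set the tilted spool on free table near (.42,−.12), let it settle upright, and regrip it straight. Lowering the grip force so that it may swing upright on the way.

{"op": "carry_out", "data": {"plan": [[[0,0.05,-0.15,0,0],[0,0.2,-0.3,0,0],[0,0.4,-0.3,0,0],[0,0.6,-0.3,0,0],[0,0.8,-0.3,0,0],[0,0.95,-0.3,0,0],[0,0.95,-0.3,0,0]]], "grip_force": 25}}

```text
time: 14.65
position: [0.3853, 0.169, 0.2145]
ee_rot: [[0.971, -0.237, 0.025], [-0.237, -0.971, 0.013], [0.021, -0.018, -1.0]]
ft_force: [0.5, 1.1, -3.9]
finger_gap: 0.0396
```

```bash
python3 g.py .41 -.12 .21 -13.5
```

```text
t 14.65 p [0.3853 0.169  0.2145] yaw -13.7 F [ 0.5  1.1 -3.9] gap 0.0396 j [ 0.28 -0.45  2.13  0.01  1.43  2.09]
shift/0.2: [0.462 1.375 0.007] spin/30: -0.007
```

{"op": "carry_out", "data": {"plan": [[[0.05,0.2,0,0,0],[0.1,0.4,0,0,0],[0.2,0.6,0,0,0],[0.3,0.8,0,0,0],[0.3,0.9,0,0,0],[0.3,0.9,0,0,0]]]}}

```text
time: 15.25
position: [0.4008, -0.0221, 0.2118]
ee_rot: [[0.97, -0.241, 0.023], [-0.241, -0.97, 0.012], [0.02, -0.018, -1.0]]
ft_force: [0.6, -0.2, -3.9]
finger_gap: 0.0396
```

{"op": "carry_out", "data": {"plan": [[[0.05,0.2,0,0,0],[0.12,0.4,0,0,0],[0.15,0.45,0,0,0],[0.15,0.45,0.1,0,0],[0.15,0.45,0.2,0,0],[0.15,0.45,0.2,0,0]]]}}

```text
time: 15.85
position: [0.4074, -0.1143, 0.1672]
ee_rot: [[0.971, -0.24, 0.017], [-0.24, -0.971, 0.016], [0.012, -0.019, -1.0]]
ft_force: [-0.3, 0.7, -4.8]
finger_gap: 0.0397
```

```bash
python3 g.py .42 -.12 .046 -13.5
python3 - <<'E'
from h import *
im=optics.capture("scene")[...,::-1];t=optics.capture("top")[...,::-1];
cv2.imwrite("pics/v11.png",np.hstack([crop(im,130,90,150,150,2.6),crop(t,220,140,150,150,2.6)]))
E
```

```text
t 15.85 p [ 0.4074 -0.1143  0.1672] yaw -13.9 F [-0.3  0.7 -4.8] gap 0.0397 j [-0.42 -0.4   2.17  0.02  1.36  1.39]
shift/0.2: [0.061 0.024 0.606] spin/30: -0.014
```

View pics/v11.png

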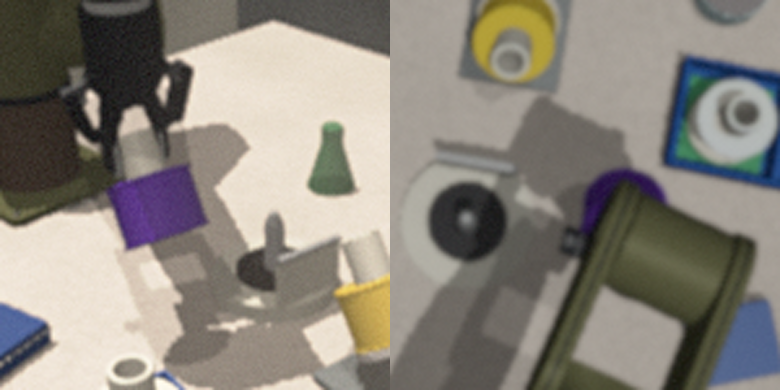

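The spool still leans about 35° in the jaws, over free table. Lowering it to touch, with the target x moved a bit back to .39.

{"op": "carry_out", "data": {"plan": [[[-0.08,0.03,0.1,0,0],[-0.08,0.03,0.25,0,0],[-0.08,0.03,0.38,0,0],[-0.08,0.03,0.48,0,0],[-0.08,0.03,0.53,0,0],[-0.08,0.03,0.55,0,0],[-0.08,0.03,0.55,0,0]]]}}

```text
time: 16.65
position: [0.3955, -0.1159, 0.0611]
ee_rot: [[0.971, -0.239, 0.023], [-0.24, -0.971, 0.013], [0.02, -0.018, -1.0]]
ft_force: [-0.4, -0.0, -3.2]
finger_gap: 0.0396
```

{"op": "carry_out", "data": {"plan": [[[0,0,0.02,0,0],[0,0,0.035,0,0],[0,0,0.045,0,0]]]}}

```text
time: 16.95
position: [0.3961, -0.1159, 0.0525]
ee_rot: [[0.971, -0.24, 0.024], [-0.24, -0.971, 0.012], [0.021, -0.018, -1.0]]
ft_force: [-0.6, 0.2, -3.9]
finger_gap: 0.04
```

{"op": "carry_out", "data": {"plan": [[[0,0,0.015,0,0],[0,0,0.025,0,0],[0,0,0.03,0,0]]]}}

```text
time: 17.25
position: [0.396, -0.1158, 0.0462]
ee_rot: [[0.971, -0.24, 0.024], [-0.24, -0.971, 0.012], [0.02, -0.018, -1.0]]
ft_force: [-0.5, 0.7, -4.0]
finger_gap: 0.0399
```

{"op": "carry_out", "data": {"plan": [[[0,0,0.015,0,0],[0,0,0.025,0,0],[0,0,0.03,0,0]]]}}

```text
time: 17.55
position: [0.3968, -0.116, 0.0418]
ee_rot: [[0.971, -0.239, 0.024], [-0.24, -0.971, 0.012], [0.02, -0.018, -1.0]]
ft_force: [-5.8, 0.9, 10.2]
finger_gap: 0.0398
```

Contact. Releasing so that it settles upright.

{"op": "carry_out", "data": {"plan": [[[0,0,-0.01,0,1],[0,0,-0.01,0,1],[0,0,-0.01,0,1],[0,0,-0.01,0,1],[0,0,-0.01,0,1]]]}}

```text
time: 18.05
position: [0.3967, -0.116, 0.0437]
ee_rot: [[0.971, -0.239, 0.024], [-0.24, -0.971, 0.012], [0.02, -0.018, -1.0]]
ft_force: [-0.4, -0.5, -0.5]
finger_gap: 0.0852
```

{"op": "carry_out", "data": {"plan": [[[0,0,-0.2,0,1],[0,0,-0.4,0,1],[0,0.2,-0.6,0,1],[-0.1,0.4,-0.75,0,1],[-0.2,0.6,-0.75,0,1],[-0.2,0.75,-0.75,0,1],[-0.2,0.75,-0.75,0,1]]]}}

```text
time: 18.75
position: [0.3171, -0.2567, 0.1907]
ee_rot: [[0.969, -0.245, 0.025], [-0.245, -0.969, 0.011], [0.021, -0.016, -1.0]]
ft_force: [1.1, -0.1, -0.6]
finger_gap: 0.0853
```

```bash
python3 g.py
cat > p.py <<'E'
from h import *
import sys
def purple(n,tag):
    im=optics.capture(n)[...,::-1];cv2.imwrite(f"pics/{tag}_{n}.png",im)
    h=cv2.cvtColor(im,cv2.COLOR_BGR2HSV);m=cv2.inRange(h,(120,80,30),(150,255,255))
    if n=="scene":m[300:]=0
    else:m[:130]=0
    c=max(cv2.findContours(m,0,2)[0],key=cv2.contourArea);e=cv2.fitEllipse(cv2.convexHull(c));return e,cv2.boundingRect(c),cv2.contourArea(c)
if __name__=="__main__":
    for n in("top","scene"):
        e,b,a=purple(n,sys.argv[1]);print(n,np.round(e[0],1),np.round(e[1],1),round(e[2]),b,a,plane(n,e[0],.064 if n=="top" else .035).round(4))
E
python3 p.py a
```

```text
t 18.75 p [ 0.3171 -0.2567  0.1907] yaw -14.2 F [ 1.1 -0.1 -0.6] gap 0.0853 j [-0.83 -0.46  2.17  0.03  1.42  0.98]
top [306.7 221.4] [30.  31.4] 69 (292, 207, 31, 30) 703.5 [ 0.46  -0.132  0.064]
scene [195.9 215.5] [33.8 37.2] 154 (179, 200, 33, 35) 638.0 [ 0.4605 -0.1315  0.035 ]
```

The spool stands upright: in the top view it is a 30×31 px circle, centre (306.7,221.4), which gives about (.461,−.133). Regripping it straight.

```bash
python3 g.py .461 -.133 .15 -13.5
```

```text
t 18.85 p [ 0.318  -0.2541  0.1899] yaw -14.0 F [ 1.1 -0.3  0.4] gap 0.0855 j [-0.83 -0.46  2.18  0.03  1.42  0.98]
shift/0.2: [ 0.543 -0.756  0.224] spin/30: -0.016
```

{"op": "carry_out", "data": {"plan": [[[0.2,-0.2,0,0,1],[0.35,-0.4,0,0,1],[0.54,-0.6,0,0,1],[0.54,-0.76,0,0,1],[0.54,-0.76,0.1,0,1],[0.54,-0.76,0.2,0,1],[0.54,-0.76,0.2,0,1]]]}}

```text
time: 19.55
position: [0.4586, -0.1294, 0.1513]
ee_rot: [[0.971, -0.238, 0.017], [-0.238, -0.971, 0.016], [0.013, -0.02, -1.0]]
ft_force: [-0.4, 0.5, -0.3]
finger_gap: 0.0857
```

```bash
python3 g.py .461 -.133 .041 -13.5
```

```text
t 19.55 p [ 0.4586 -0.1294  0.1513] yaw -13.8 F [-0.4  0.5 -0.3] gap 0.0857 j [-0.4  -0.25  2.08  0.02  1.29  1.4 ]
shift/0.2: [0.009 0.026 0.551] spin/30: -0.01
```

{"op": "carry_out", "data": {"plan": [[[0.01,0.025,0.15,0,1],[0.01,0.025,0.3,0,1],[0.01,0.025,0.42,0,1],[0.01,0.025,0.5,0,1],[0.01,0.025,0.54,0,1],[0.01,0.025,0.55,0,1],[0.01,0.025,0.55,0,1]]]}}

```text
time: 20.25
position: [0.4619, -0.133, 0.042]
ee_rot: [[0.971, -0.238, 0.018], [-0.238, -0.971, 0.016], [0.014, -0.02, -1.0]]
ft_force: [0.1, -0.4, 0.2]
finger_gap: 0.0856
```

{"op": "carry_out", "data": {"plan": [[[0,0,0,0,0],[0,0,0,0,0],[0,0,0,0,0],[0,0,0,0,0],[0,0,0,0,0]]], "grip_force": 60}}

```text
time: 20.75
position: [0.4625, -0.1332, 0.0429]
ee_rot: [[0.971, -0.238, 0.02], [-0.238, -0.971, 0.015], [0.015, -0.02, -1.0]]
ft_force: [-0.3, 0.8, 4.6]
finger_gap: 0.0397
```

{"op": "carry_out", "data": {"plan": [[[0,0,-0.1,0,0],[0,0,-0.25,0,0],[0,0,-0.4,0,0],[0,0,-0.55,0,0],[0,0,-0.65,0,0],[0,0,-0.65,0,0]]]}}

```text
time: 21.35
position: [0.4613, -0.1359, 0.1754]
ee_rot: [[0.971, -0.238, 0.024], [-0.238, -0.971, 0.013], [0.02, -0.019, -1.0]]
ft_force: [-0.0, 0.3, -3.7]
finger_gap: 0.0398
```

```bash
python3 g.py .449 .0345 .175 -13.5; python3 p.py b
python3 - <<'E'
from h import *
# spindle tip in the saved top picture: bright blob inside the black disc
im=cv2.imread("pics/b_top.png");h=cv2.cvtColor(im,cv2.COLOR_BGR2HSV)
m=cv2.inRange(h[160:255,210:290],(0,0,0),(180,255,75));c=max(cv2.findContours(m,0,2)[0],key=cv2.contourArea)
e=cv2.fitEllipse(cv2.convexHull(c));u=np.array(e[0])+[210,160];print("disc",cv2.contourArea(c),u,e[1],plane("top",u,.028).round(4))
v=h[160:255,210:290,2];k=np.zeros_like(m);cv2.circle(k,tuple(int(round(q)) for q in e[0]),9,255,-1)
b=cv2.inRange(v,85,255)&k;M=cv2.moments(b,True);t=np.array([M["m10"],M["m01"]])/max(M["m00"],1)+[210,160];print("spindle blob",M["m00"],t,[plane("top",t,z).round(4) for z in(.065,.103)])
E
```

```text
t 21.35 p [ 0.4613 -0.1359  0.1754] yaw -13.8 F [-0.   0.3 -3.7] gap 0.0398 j [-0.41 -0.26  2.06  0.02  1.33  1.39]
shift/0.2: [-0.263 -0.813  0.012] spin/30: -0.01
top [317.7 230.4] [10.  18.4] 66 (309, 227, 16, 9) 70.5 [ 0.4346 -0.1644  0.064 ]
scene [189.8 176.5] [38.7 40.2] 102 (172, 161, 36, 34) 814.0 [ 0.2813 -0.0049  0.035 ]
disc 643.5 [250.04167938 225.04626465] (29.076522827148438, 29.815874099731445) [0.4479 0.0339 0.028 ]
spindle blob 28.0 [249.07142857 223.71428571] [array([0.4501, 0.0363, 0.065 ]), array([0.4482, 0.0358, 0.103 ])]
```

{"op": "carry_out", "data": {"plan": [[[-0.1,-0.15,0,0,0],[-0.2,-0.35,0,0,0],[-0.26,-0.55,0,0,0],[-0.26,-0.7,0,0,0],[-0.26,-0.8,0,0,0],[-0.26,-0.82,0,0,0],[-0.26,-0.82,0,0,0],[-0.26,-0.82,0,0,0]]]}}

```text
time: 22.25
position: [0.4469, 0.0361, 0.1724]
ee_rot: [[0.971, -0.239, 0.015], [-0.239, -0.971, 0.016], [0.011, -0.019, -1.0]]
ft_force: [0.2, 1.0, -4.2]
finger_gap: 0.0399
```

```bash
python3 g.py .449 .035 .155 -13.5
python3 - <<'E'
from h import *
im=optics.capture("scene")[...,::-1]
cv2.imwrite("pics/v12.png",crop(im,185,100,110,120,5))
P=np.array([.448,.0348]);
for z in(.103,.13,.194,.24):print(z,proj("scene",[*P,z]).round(1))
E
```

```text
t 22.25 p [0.4469 0.0361 0.1724] yaw -13.8 F [ 0.2  1.  -4.2] gap 0.0399 j [-0.05 -0.34  2.12  0.02  1.35  1.76]
shift/0.2: [0.011 0.004 0.087] spin/30: -0.011
0.103 [233.9 171.5]
0.13 [233.7 163.6]
0.194 [233.4 144.1]
0.24 [233.1 129.2]
```

View pics/v12.png

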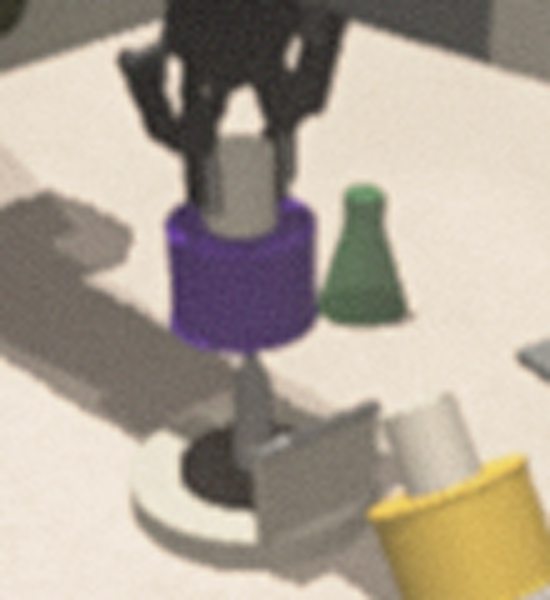

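Spool bottom centre is at about column 233.7 and the spindle tip at about 235.2, so it needs roughly 3 mm more +x and 1–2 mm more +y. Correcting, then lowering in small steps while watching the force.

{"op": "carry_out", "data": {"plan": [[[0.015,-0.005,0.03,0,0],[0.015,-0.005,0.06,0,0],[0.015,-0.005,0.09,0,0],[0.015,-0.005,0.12,0,0],[0.015,-0.005,0.15,0,0],[0.015,-0.005,0.17,0,0],[0.015,-0.005,0.17,0,0]]]}}

```text
time: 23.0
position: [0.4502, 0.0368, 0.138]
ee_rot: [[0.971, -0.239, 0.014], [-0.239, -0.971, 0.016], [0.01, -0.019, -1.0]]
ft_force: [0.1, -0.2, -4.1]
finger_gap: 0.0401
```

```bash
python3 g.py .45 .0375 .13 -13.5; python3 p.py c | tail -1
python3 - <<'E'
from h import *
im=cv2.imread("pics/c_scene.png");h=cv2.cvtColor(im,cv2.COLOR_BGR2HSV);m=cv2.inRange(h,(120,80,30),(150,255,255))
for r0 in range(145,180,4):
    x=np.where(m[r0,200:270])[0]; 
    if len(x):print(r0,200+x.min(),200+x.max(),end="; ")
print()
for r0 in(176,180,184,188):print(r0,im[r0,224:248].mean(1).astype(int))
E
```

```text
t 23.0 p [0.4502 0.0368 0.138 ] yaw -13.8 F [ 0.1 -0.2 -4.1] gap 0.0401 j [-0.05 -0.3   2.15  0.02  1.28  1.76]
shift/0.2: [-0.002 -0.002  0.04 ] spin/30: -0.011
scene [233.5 164.6] [31.7 33.8] 64 (220, 151, 29, 30) 573.0 [0.329  0.1526 0.035 ]
153 222 246; 157 220 248; 161 221 247; 165 221 246; 169 221 247; 173 221 247; 177 222 244; 
176 [ 82  82  78  80  83  88  84  82  85  86  81  84  82  86  81  88  83  84
  79  82  82  77  86 121]
180 [105 106 100 108 113 108 102  94  87  88  88  90  89  86  90 100 104 109
 117 148 182 194 199 196]
184 [120 131 133 141 138 136 125 111  97 101 104 104 103 103  96  90  97 101
 111 112 115 115 117 116]
188 [ 66  65  56  59  54  61  55  74  98  96 107 110 123 144 158 177 173 155
 129 111 102 103 105 113]
```

No contact with the tip already about 8 mm inside. Going on, slowly.

{"op": "carry_out", "data": {"plan": [[[0.005,-0.005,0.02,0,0],[0.005,-0.005,0.04,0,0],[0.005,-0.005,0.06,0,0],[0.005,-0.005,0.08,0,0],[0.005,-0.005,0.08,0,0]]]}}

```text
time: 23.6
position: [0.4517, 0.0378, 0.122]
ee_rot: [[0.971, -0.239, 0.014], [-0.239, -0.971, 0.016], [0.01, -0.019, -1.0]]
ft_force: [-1.2, 0.7, -3.7]
finger_gap: 0.0394
```

{"op": "carry_out", "data": {"plan": [[[-0.005,0,0.03,0,0],[-0.005,0,0.06,0,0],[-0.005,0,0.09,0,0],[-0.005,0,0.12,0,0],[-0.005,0,0.15,0,0],[-0.005,0,0.15,0,0]]]}}

```text
time: 24.2
position: [0.4502, 0.0385, 0.0906]
ee_rot: [[0.971, -0.239, 0.012], [-0.239, -0.971, 0.016], [0.008, -0.018, -1.0]]
ft_force: [-0.3, 0.8, -3.5]
finger_gap: 0.0393
```

Sliding freely. Home should read z≈.071.

{"op": "carry_out", "data": {"plan": [[[0,0,0.025,0,0],[0,0,0.05,0,0],[0,0,0.07,0,0],[0,0,0.085,0,0],[0,0,0.1,0,0],[0,0,0.105,0,0],[0,0,0.105,0,0]]]}}

```text
time: 24.9
position: [0.4509, 0.0388, 0.0709]
ee_rot: [[0.971, -0.239, 0.012], [-0.239, -0.971, 0.016], [0.008, -0.018, -1.0]]
ft_force: [-3.7, 0.7, 4.5]
finger_gap: 0.0395
```

Seated (wrist force changed from −3.5 to +4.5 N at z=.0709). Release, wait, and rise clear.

{"op": "carry_out", "data": {"plan": [[[0,0,0,0,1],[0,0,0,0,1],[0,0,0,0,1],[0,0,0,0,1],[0,0,0,0,1],[0,0,0,0,1]]]}}

```text
time: 25.5
position: [0.4509, 0.0388, 0.0708]
ee_rot: [[0.971, -0.239, 0.012], [-0.239, -0.971, 0.016], [0.008, -0.018, -1.0]]
ft_force: [0.0, 0.1, -0.3]
finger_gap: 0.0854
```

{"op": "carry_out", "data": {"plan": [[[0,0,-0.1,0,1],[0,0,-0.25,0,1],[0,0,-0.45,0,1],[0,0,-0.65,0,1],[0,0,-0.75,0,1],[0,0,-0.75,0,1]]]}}

```text
time: 26.1
position: [0.4513, 0.0363, 0.2252]
ee_rot: [[0.971, -0.239, 0.02], [-0.239, -0.971, 0.015], [0.016, -0.02, -1.0]]
ft_force: [-0.0, -0.4, -0.4]
finger_gap: 0.0852
```

{"op": "carry_out", "data": {"plan": [[[-0.1,0.2,0,0,1],[-0.2,0.4,0,0,1],[-0.3,0.6,0,0,1],[-0.3,0.8,0,0,1],[-0.3,1,0,0,1],[-0.3,1,0,0,1]]]}}

```text
time: 26.7
position: [0.3434, -0.1465, 0.2185]
ee_rot: [[0.969, -0.246, 0.018], [-0.246, -0.969, 0.015], [0.013, -0.019, -1.0]]
ft_force: [0.2, 0.5, -0.2]
finger_gap: 0.0852
```

```bash
python3 g.py; python3 p.py d
python3 - <<'E'
from h import *
for P in((.449,.036,.092),(.449,.036,.06)):print(proj("top",P).round(1),proj("scene",P).round(1))
im=cv2.imread("pics/d_top.png");o=cv2.imread("pics/top0.png")
for n in("top","scene"):
    a=cv2.cvtColor(cv2.imread(f"pics/d_{n}.png"),cv2.COLOR_BGR2HSV)
    b=cv2.cvtColor(cv2.imread(f"pics/{n}0.png"),cv2.COLOR_BGR2HSV)
    for k,lo,hi in(("yellow",(20,120,80),(32,255,255)),("green",(45,60,20),(85,255,255))):
        r=[]
        for q in(b,a):
            c=sorted(cv2.findContours(cv2.inRange(q,lo,hi),0,2)[0],key=cv2.contourArea)[-2:];r.append([(np.round(cv2.minAreaRect(x)[0]).tolist(),cv2.contourArea(x)) for x in c])
        print(n,k,r)
E
```

```text
t 26.7 p [ 0.3434 -0.1465  0.2185] yaw -14.3 F [ 0.2  0.5 -0.2] gap 0.0852 j [-0.57 -0.57  2.2   0.02  1.5   1.25]
top [248.8 223.7] [30.2 31.6] 146 (234, 209, 31, 31) 717.0 [0.45   0.0373 0.064 ]
scene [233.6 182.1] [28.8 35.4] 29 (222, 169, 28, 31) 402.0 [0.4116 0.0692 0.035 ]
[249.1 223.6] [234.4 174.6]
[249.2 224.2] [234.6 183.6]
top yellow [[([268.0, 152.0], 534.0)], [([268.0, 152.0], 530.5)]]
top green [[([169.0, 264.0], 289.0), ([348.0, 187.0], 950.5)], [([334.0, 196.0], 44.0), ([170.0, 264.0], 292.0)]]
scene yellow [[([278.0, 208.0], 742.5)], [([321.0, 87.0], 0.0), ([278.0, 208.0], 747.5)]]
scene green [[([258.0, 139.0], 7.5), ([183.0, 264.0], 811.5)], [([170.0, 278.0], 10.5), ([162.0, 265.0], 35.0)]]
```

```bash
python3 -c "
from workcell import r
print(r.hand_in())"
```

```text
the job is handed in; nothing more can be done
None
```

The job is handed in at about 27 s of the 64 s allowed. The empty spool is on the mat, and the purple spool is home on the dispenser's spindle and released.

**Empty spool:** I lifted it off the spindle and stood it in the middle of the mat. Two later pictures show it upright and roughly centred. I did not measure its offset from the mat's centre.

**Purple spool:** I drew it along its slanted peg and set it on free table, because the tool cannot tilt. Released there, it tipped upright by itself. I then regripped it straight and lowered it gently over the spindle.

**Last checks:**
- **Seating:** the wrist force changed from −3.5 to +4.5 N at the expected seated height.
- **Position:** in the top view the purple flange centre is within about 0.3 px (1 mm) of where the mounted spool should appear.
- **Bystanders:** the yellow spool and flask are within 1 px of where they started. I did not re-measure the jar, bottle, dishes or slide box.
- **Gripper:** it is open and clear of everything.

**What disagreed on the way:**
- **Height offset:** the fingertips sat about 32 mm above the reported tool position. The first grasp therefore closed on top of the empty collar with about 23 N, but the spool did not move. I corrected all later heights for this.
- **Purple grip:** the jaws read about 40 mm on the purple collar instead of 42 mm, but the grip held.
- **Camera views:** the two cameras differed by 2–3 mm on the spindle's position. I split the difference and the spool slid on freely.

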